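Fit the keyhole fence to the registration board

TASK

Fit the loose aluminium fence to the printing registration board: lower its two keyholes over the screw heads, its wall on the paper side, then slide it along until it is fully home and the spring plunger snaps up behind its end, and let go. Work by feel and gently, never forcing it against the board or the screws with more than 25 N, and leave the bottles, the tin and the ink roller where they are.

Things in the scene. Friction and masses are not known exactly. Their poses are not given: they have to be found in the camera images.
- board: Plywood registration board, fixed on the bench: 240 mm (x) by 340 mm (y), 18 mm thick; origin: centre of its underside. The paper lies on its -x part. A T-track runs along y in its top. A steel slide bar clamped in the track carries two upright screws and a spring plunger. Where the bar is clamped is NOT measured: its middle is 0 to 25 mm from point track_mid, to +y or -y; find it by feel or eye.
- track_mid (a point): Middle of the T-track, on the board's top face; axes as the board's. Two steel screws stand on the track's centre line, 60 mm to +y and 60 mm to -y of the slide bar's middle (itself up to 25 mm off this point along y): shank 6 mm thick, head 14 mm across, its underside 6 mm and its top 10 mm above the board. The plunger stands on the same line, 105.5 mm to -y of the bar's middle.
- fence_mid (a point): The grip point of the fence, a loose aluminium angle 240 mm long, 0.3 to 0.46 kg, lying on its foot on the bench at first. The point is midway along the upright wall (10 mm thick, runs along y, top edge 40 mm above the underside), 28 mm above the underside. z up, x from wall to foot. The foot, 4 mm thick, reaches from 5 mm on the -x side of this point to 51 mm on the +x side.
- fence: The fence again: origin on its underside, midway along, on the line of its two keyholes (29 mm to +x of the wall's middle); same axes. Round ends, 17 mm across, are centred at y = -60 and +60 mm; a slot 9 mm wide runs from each towards -y and stops the screw when its centre is 20 mm from the round end's. Fitted, its axes point as the board's: down over the heads first, then 20 mm to the board's +y.
- plunger (a joint): Travel (m) of the brass spring plunger: a round-topped pin 8 mm thick standing 6 mm above the board. 0 = up, 0.006 = pressed flush; it takes 1 to 2.5 N. The fence's foot presses it down when set down over the screws; in the last 1.5 mm before fully home it springs up behind the fence's -y end and keeps it from sliding back. The bar holds still under any allowed force.
- bottle_a: Upright white ink bottle with a black cap, 46 mm across, 130 mm tall; origin at the centre of its base. Leave it alone.
- bottle_b: A second ink bottle like the first. Leave it alone.
- tin: Round steel ink tin, 80 mm across, 70 mm tall; origin at the centre of its base. Leave it alone.
- brayer: Ink roller lying on the bench: black roller 38 mm thick and 100 mm wide (along its y) with a wooden handle towards its -x, 180 mm long in all; origin under the roller. Leave it alone.
Mind the look-alikes: they are no part of the job. There is more than one size of the fence; the job needs the larger.

How it is judged:
By the outcome, as a careful person would: the job done as asked, in the order asked, and still so for the second after the job is handed in, with the robot touching nothing.
It also fails if it takes over 64 s, if anything falls off the work surface, if the arm or the gripper's body presses on something with over 40 N, if the wrist force passes 120 N, or if a joint passes its speed limit or range.

ROBOT

A 7-joint arm with a two-finger parallel gripper is mounted at the origin on the work surface. World frame = base frame: x ahead of the robot, y to its left, z up, the work surface at z = 0. Lengths are in m, angles in degrees, forces in N, time in s.
With the tool pointing down it reaches from about 0.35 to 0.9 m from the base axis. Payload 7.2 kg.
Tool frame: the origin (TCP) lies on the mounting face of the last link; the fingertips stand 173 mm ahead of it and the grasp point (between the pads) lies 155 mm ahead of it; z points along the fingers, y is the line along which they close (so a half turn about z gives the same grasp; the last joint's range is limited). The gripper opens to 85 mm and grips with 20 to 120 N. Pads are 22 mm wide; open, the fingers measure 114 mm over their backs; the gripper's body (76 mm by 85 mm) begins 54 mm behind the grasp point. The pads swing forward as they close: fully open they stand 13 mm farther back than shut.
Start: joints at [72.582, 23.554, -0.728, 91.456, 0.321, 64.991, -4.71], TCP at [0.146, -0.608, 0.405] pointing down, gripper open.
Joint ranges: [-169.25, 169.25], [-16.82, 113.86], [-84.01, 82.57], [7.8, 145.47], [-59.2, 239.2], [7.22, 106.19], [-163.78, 163.78]. Speed limits (degrees/s): [136.94, 136.94, 172.46, 172.46, 180, 180, 180].

INTERFACE

Orientations are given as a 3x3 rotation matrix whose columns are the frame's x, y, z axes.
In Python, from cell import status, viewer, ctrl gives the robot as it stands.
- The arm moves only by the tool carry_out, never from a script. Its argument "moves" is a list of rows, each a list of 2 entries, a list of its own where there are three numbers: the shift along the tool's x, y, z in m, then the turn, a rotation vector about the tool's x, y, z in degrees. In form: [[[dx, dy, dz], [rx, ry, rz]], ...]. A call has 1 to 8 rows; each row shifts and turns the commanded pose from where the row before left it, along the tool's axes as they then stand; what a row does not reach is not made up. A row lasts 1/8 s, in which the tool goes at most 62.5 mm and 10.7 degrees, less where a joint would pass 70% of its speed; a pose out of reach is approached as far as the arm can. A call with a gripper value outside its range is refused whole. "gripper" is the opening in per cent of the stroke, from 0 (shut) to 100 (fully open), set as the call begins (left out, the last holds). The fingers move at their own pace and stop on an object; the grip force is fixed at half the most. Time passes only in rows, so rows that do not move let the fingers close. It gives the time, the measured TCP pose, the force, the opening and the grip force at its end, in the units of the state.
- status.observe(): the state, without advancing time (a new reading comes with each control period).
- viewer.capture(name): name is "side" or "top" or "wrist"; returns a dict with "pixels" (400x640x3 uint8, red, green, blue), "fov_y" (degrees; the focal length in pixels is half the picture's height over the tangent of half this angle, whatever the lens; pixels are square), "cx", "cy" (the principal point, pixels), "k1" (the pictures are not rectified: a ray, as slopes to the right and down, at radius r is drawn at 1 + k1 r^2 times it, then the intrinsics apply), "rvec" (rotation vector, rad) and "tvec" (3), from world to camera coordinates, as OpenCV has them. Camera axes: x right, y down, z forward; pixel columns grow to the right and rows downward; lengths in m; the calibration is good to about 2 mm. A picture is of the moment at which its call begins. There is no depth.
- ctrl.close_job(): hands the job in; it is judged then, once.
The state is a dict: "clock": time; "q": joint angles; "dq": joint speeds; "tau": joint torques, N m; "ee_pos": TCP position; "orientation": TCP orientation; "contact_force": force on the tool from outside, world axes, zero at the start; "torque": the same for the moment, N m; "opening": finger opening in m; "finger_force": force on a finger pad.
Only numpy, scipy, OpenCV 4.12 (cv2) and the standard library are available. Lean on these libraries where they do the work, as an engineer would, in place of code of your own. Each camera call takes 0.05 s, during which the arm holds its last target. There are 200 camera calls.

## Working session

There is one attempt and no reset: what is moved stays moved. The work goes in short steps, Python scripts to look and compute and a tool call to move; the robot and the scene stay as the last step left them, time stands still between calls to the robot, and variables do not carry over. Pictures are saved under pics/ and viewed, at most 10 in all, crops included, and the job is handed in when it is done.

Besides the shell and the picture viewer there is one more tool, called after ">>>" as name(argument=value, ...), one argument or row to a line, values as JSON. carry_out: Moves the arm, as the interface text tells. Its arguments: {"type":"object","properties":{"moves":{"type":"array","items":{"type":"array"}},"gripper":{"type":"number"}},"required":["moves"]}

```bash
ls; mkdir -p pics; cat > h.py <<'E'
import numpy as np, cv2
from cell import status, viewer, ctrl
def cap(n,save=None):
    d=viewer.capture(n)
    if save: cv2.imwrite('pics/'+save,np.ascontiguousarray(d['pixels'][:,:,::-1]))
    return d
def K(d):
    f=200/np.tan(np.radians(d['fov_y'])/2)
    return np.array([[f,0,d['cx']],[0,f,d['cy']],[0,0,1.]]),np.array([d['k1'],0,0,0.])
def onplane(d,uv,z):
    k,D=K(d); uv=np.array(uv,float).reshape(-1,1,2)
    r=cv2.undistortPoints(uv,k,D).reshape(-1,2)
    R=cv2.Rodrigues(np.array(d['rvec'],float))[0]; t=np.array(d['tvec'],float).reshape(3)
    c=-R.T@t; w=np.c_[r,np.ones(len(r))]@R
    return c+w*((z-c[2])/w[:,2])[:,None]
def proj(d,P):
    k,D=K(d)
    return cv2.projectPoints(np.array(P,float).reshape(-1,1,3),np.array(d['rvec'],float),np.array(d['tvec'],float),k,D)[0].reshape(-1,2)
E
python3 - <<'E'
from h import *
a=cap('top','top1.png');b=cap('side','side1.png');c=cap('wrist','wrist1.png')
for d in (a,b,c): print(d['fov_y'],d['cx'],d['cy'],d['k1'],d['rvec'],d['tvec'])
print(status.observe())
E
```

```text
pics
48.693374666579885 321.6812344728569 203.66262261371043 -0.1025567724354796 [ 2.16279112 -2.18370402  0.10346897] [0.01394493 0.49058882 1.31498003]
54.99308930925619 319.6789389397903 195.76624240936223 -0.032888790577489946 [ 0.82428872 -2.43286553  1.27937565] [0.4134189  0.23383258 1.012933  ]
65.08790819070026 325.8411772370426 200.98183381358277 -0.0008656271717245461 [-2.2783805   1.798197    0.26370987] [-0.62453565 -0.0363382   0.37894554]
{'clock': 0.15, 'q': array([72.58409844, 23.58858593, -0.72866105, 91.49139041,  0.32191951,
       64.99228179, -4.71143941]), 'dq': array([ 0.09349591, -0.17617078, -0.00757192, -0.1564507 , -0.00081406,
       -0.04938327,  0.03338853]), 'tau': array([ 1.77867849e-03, -6.01038623e+01,  6.83092978e-01, -2.99646932e+01,
        1.39949442e-02,  7.90962047e-03,  6.07526385e-05]), 'ee_pos': array([ 0.14593551, -0.60755327,  0.40406768]), 'orientation': array([[ 9.72334480e-01,  2.33592619e-01, -3.83043632e-04],
       [ 2.33592912e-01, -9.72333789e-01,  1.16402127e-03],
       [-1.00539490e-04, -1.22129429e-03, -9.99999249e-01]]), 'contact_force': array([-1.04667496, -0.21259051,  0.39245317]), 'torque': array([-0.02329209,  0.033987  ,  0.05340089]), 'finger_force': 0.0, 'opening': 0.08530384729095468}
```

View pics/top1.png

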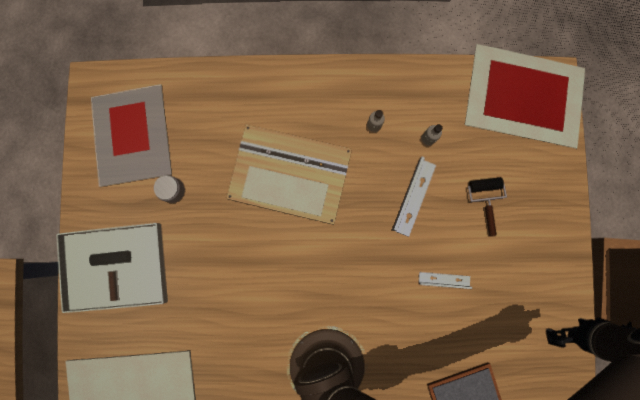

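View pics/side1.png

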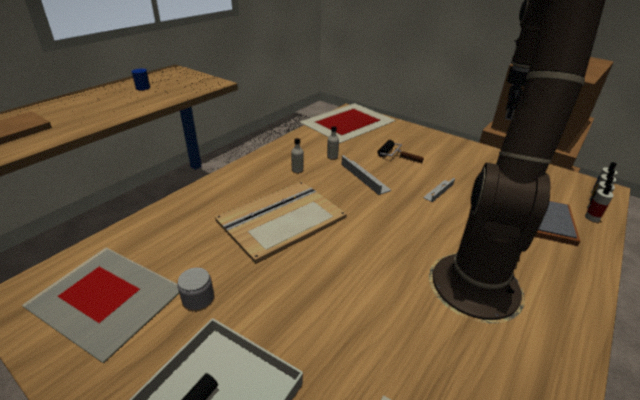

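The top view shows the board around (290,175), with its track at (290,157). The large fence is around (414,197), the bottles at (376,120) and (433,133), and the small decoy fence at (444,281). I'll zoom in and measure by masks.

```bash
python3 - <<'E'
from h import *
a=cap('top'); im=np.ascontiguousarray(a['pixels'])
crop=im[95:245,225:455]; cv2.imwrite('pics/crop1.png',cv2.resize(crop[:,:,::-1],None,fx=3.4,fy=3.4,interpolation=cv2.INTER_CUBIC))
hsv=cv2.cvtColor(im,cv2.COLOR_RGB2HSV)
m=((hsv[:,:,1]<45)&(hsv[:,:,2]>110)).astype(np.uint8)
n,l,s,c=cv2.connectedComponentsWithStats(m)
for i in range(1,n):
    if s[i,4]>150 and 225<c[i][0]<480 and 90<c[i][1]<300:
        cs=cv2.findContours((l==i).astype(np.uint8),cv2.RETR_EXTERNAL,cv2.CHAIN_APPROX_NONE)[0][0]
        bx=cv2.boxPoints(cv2.minAreaRect(cs)); print(c[i],s[i],bx.round(1).tolist())
        print(onplane(a,bx,0.0).round(3).tolist())
E
```

```text
[472.88353414 113.06024096] [466  99  18  27 249] [[465.79998779296875, 124.0999984741211], [468.3999938964844, 98.4000015258789], [484.79998779296875, 100.0999984741211], [482.20001220703125, 125.69999694824219]]
[[0.743, -0.452, 0.0], [0.828, -0.465, 0.0], [0.823, -0.519, 0.0], [0.738, -0.505, 0.0]]
[294.63225806 154.70967742] [241 142 107  27 310] [[240.10000610351562, 146.0], [241.3000030517578, 140.8000030517578], [347.3999938964844, 165.3000030517578], [346.20001220703125, 170.5]]
[[0.677, 0.263, 0.0], [0.693, 0.26, 0.0], [0.612, -0.072, 0.0], [0.596, -0.068, 0.0]]
[292.29537367 160.83985765] [240 148 106  27 281] [[239.60000610351562, 149.6999969482422], [240.1999969482422, 147.10000610351562], [345.5, 172.0], [344.8999938964844, 174.60000610351562]]
[[0.665, 0.265, 0.0], [0.673, 0.263, 0.0], [0.591, -0.066, 0.0], [0.583, -0.064, 0.0]]
[414.31335616 197.28339041] [ 394  157   41   79 1168] [[393.0, 230.1999969482422], [421.3999938964844, 156.39999389648438], [436.79998779296875, 162.3000030517578], [408.3999938964844, 236.10000610351562]]
[[0.409, -0.209, 0.0], [0.639, -0.305, 0.0], [0.62, -0.353, 0.0], [0.39, -0.256, 0.0]]
[286.25       187.98320896] [261 171  49  39 536] [[256.1000061035156, 178.8000030517578], [270.0, 160.3000030517578], [315.0, 194.0], [301.1000061035156, 212.60000610351562]]
[[0.572, 0.212, 0.0], [0.63, 0.169, 0.0], [0.523, 0.03, 0.0], [0.466, 0.073, 0.0]]
[444.11713287 280.0541958 ] [419 272  53  17 572] [[418.20001220703125, 284.0], [419.20001220703125, 271.79998779296875], [471.8999938964844, 276.20001220703125], [470.8999938964844, 288.3999938964844]]
[[0.244, -0.283, 0.0], [0.281, -0.287, 0.0], [0.264, -0.451, 0.0], [0.227, -0.447, 0.0]]
```

View pics/crop1.png

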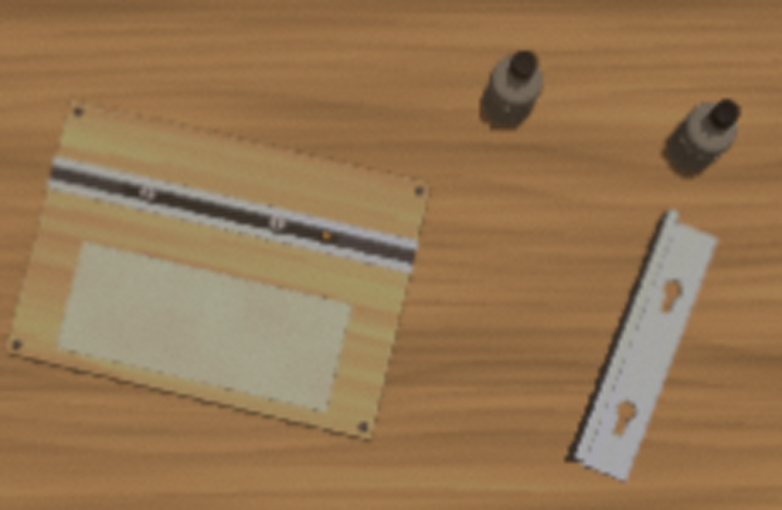

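The crop shows the screws at (147,192) and (277,222), with the plunger at (326,235) towards -y. The fence's wall is on its left side. Its keyholes' round ends are at (673,290) and (627,410), with the slots pointing down the picture.

```bash
python3 - <<'E'
from h import *
a=cap('top')
f=lambda p,z: onplane(a,np.array(p)/3.4+[225-.35,95-.35],z)
def rep(n,p,z):
    w=f(p,z); d=w[0]-w[1]; print(n,w.round(4).tolist(),'mid',w.mean(0).round(4),'len',np.linalg.norm(d).round(4),'yaw of y', np.degrees(np.arctan2(-d[0],d[1])).round(2))
rep('screws',[(147,192),(277,222)],.028)
rep('board corners',[(77,101),(428,183)],.018); rep('front',[(10,352),(371,438)],.018)
rep('keyholes',[(673,290),(627,410)],.004)
rep('footedge',[(717,240),(628,480)],.004)
rep('walltop',[(671,211),(575,460)],.04)
w=cap('wrist'); o=status.observe()
R=cv2.Rodrigues(w['rvec'])[0]; c=-R.T@w['tvec']; E=o['orientation']
print('cam in tool',E.T@(c-o['ee_pos']),(E.T@R.T).round(3).tolist())
print(f([(505,120)],0),f([(680,172)],0))
E
```

```text
screws [[0.6533, 0.1723, 0.028], [0.6246, 0.0554, 0.028]] mid [0.639  0.1138 0.028 ] len 0.1204 yaw of y -13.82
board corners [[0.7413, 0.2383, 0.018], [0.6612, -0.0814, 0.018]] mid [0.7013 0.0785 0.018 ] len 0.3295 yaw of y -14.07
front [[0.5108, 0.2967, 0.018], [0.4306, -0.0268, 0.018]] mid [0.4707 0.135  0.018 ] len 0.3333 yaw of y -13.92
keyholes [[0.5635, -0.3048, 0.004], [0.4542, -0.2593, 0.004]] mid [ 0.5088 -0.282   0.004 ] len 0.1184 yaw of y -112.62
footedge [[0.6096, -0.3473, 0.004], [0.3909, -0.2585, 0.004]] mid [ 0.5003 -0.3029  0.004 ] len 0.236 yaw of y -112.1
walltop [[0.6295, -0.2971, 0.04], [0.4083, -0.205, 0.04]] mid [ 0.5189 -0.251   0.04  ] len 0.2397 yaw of y -112.61
cam in tool [0.07280344 0.0001042  0.03098303] [[-0.001, -0.958, -0.286], [1.0, -0.002, 0.0], [-0.001, -0.286, 0.958]]
[[ 0.72411231 -0.15492513  0.        ]] [[ 0.67425142 -0.31623069  0.        ]]
```

>>> carry_out(
  moves=[
    [[0.03,-0.017,0],[0,0,0]],
    [[0.052,-0.03,0.005],[0,0,0]],
    [[0.052,-0.03,0.01],[0,0,0]],
    [[0.052,-0.03,0.01],[0,0,0]],
    [[0.052,-0.03,0.01],[0,0,0]],
    [[0.052,-0.03,0.01],[0,0,0]],
    [[0.052,-0.03,0.01],[0,0,0]],
    [[0.052,-0.03,0.01],[0,0,0]],
  ],
)

```text
clock: 1.3
ee_pos: [0.4772, -0.2936, 0.3396]
orientation: [[0.972, 0.233, 0.001], [0.233, -0.972, -0.0], [0.0, 0.001, -1.0]]
contact_force: [0.2, -0.6, -0.8]
opening: 0.0854
finger_force: 0.0
```

>>> carry_out(
  moves=[
    [[0.04,-0.02,0.01],[0,0,0]],
    [[0.012,-0.009,0.01],[0,0,0]],
    [[0,0,0.01],[0,0,9]],
    [[0,0,0.009],[0,0,9]],
    [[0,0,0],[0,0,9]],
    [[0,0,0],[0,0,9]],
    [[0,0,0],[0,0,0]],
    [[0,0,0],[0,0,0]],
  ],
)

```text
clock: 2.3
ee_pos: [0.5195, -0.255, 0.3007]
orientation: [[0.925, -0.38, -0.0], [-0.38, -0.925, -0.0], [-0.0, 0.0, -1.0]]
contact_force: [0.5, -0.5, 0.5]
opening: 0.0855
finger_force: 0.0
```

```bash
cat >> h.py <<'E'
def to(p,yaw):
    "shift (tool axes) and turn to bring the TCP to p, tool down with tool x at yaw deg"
    from scipy.spatial.transform import Rotation as Ro
    o=status.observe(); E=np.array(o['orientation']); y=np.radians(yaw)
    T=np.array([[np.cos(y),np.sin(y),0],[np.sin(y),-np.cos(y),0],[0,0,-1.]])
    print('now',o['clock'],o['ee_pos'].round(4),'yaw',np.degrees(np.arctan2(E[1,0],E[0,0])).round(2),'q',o['q'].round(0),'F',o['contact_force'].round(2))
    print('shift',(E.T@(np.array(p)-o['ee_pos'])).round(4),'turn',Ro.from_matrix(E.T@T).as_rotvec(degrees=True).round(2))
E
python3 - <<'E'
from h import *
cap('wrist','w2.png'); to([.520,-.255,.3],-22.5)
E
```

```text
now 2.35 [ 0.5196 -0.2549  0.3007] yaw -22.36 q [ 24.  25.  -4. 104.   2.  51. -93.] F [0.7  0.68 0.38]
shift [ 0.0004 -0.0001  0.0007] turn [0.01 0.   0.14]
```

View pics/w2.png

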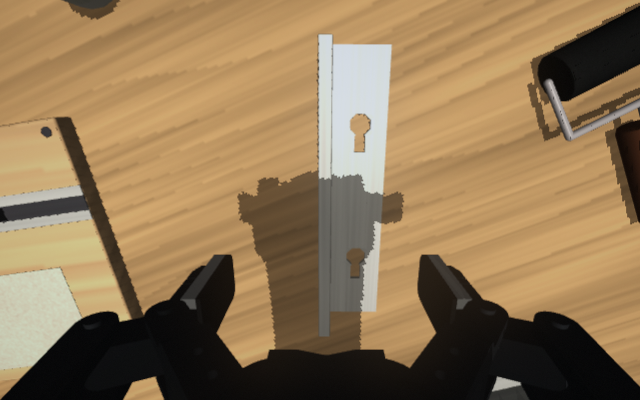

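The wrist view shows the wall's top edge from (325,35) to (324,335). The keyholes' round ends are at (360,126) and (355,257), and the fence sits almost centred between the fingers.

```bash
python3 - <<'E'
from h import *
a=cap('wrist')
def rep(n,p,z):
    w=onplane(a,p,z); d=w[0]-w[1]; print(n,w.round(4).tolist(),'mid',w.mean(0).round(4),'len',np.linalg.norm(d).round(4),'yaw', np.degrees(np.arctan2(d[1],d[0])).round(2))
rep('wall',[(325.5,35),(324.5,335.5)],.04)
rep('keys',[(360,126),(355.2,257)],.004)
rep('footedge',[(391.5,44.5),(376,311)],.004)
w=onplane(a,[(325.5,35),(324.5,335.5)],.04)
y=np.degrees(np.arctan2(*(w[0]-w[1])[1::-1])); m=w.mean(0); to([m[0],m[1],.183],y)
E
```

```text
wall [[0.6294, -0.3003, 0.04], [0.4101, -0.2087, 0.04]] mid [ 0.5198 -0.2545  0.04  ] len 0.2377 yaw -22.67
keys [[0.5626, -0.3035, 0.004], [0.4526, -0.2572, 0.004]] mid [ 0.5076 -0.2804  0.004 ] len 0.1193 yaw -22.81
footedge [[0.6106, -0.3475, 0.004], [0.3897, -0.2552, 0.004]] mid [ 0.5001 -0.3014  0.004 ] len 0.2394 yaw -22.68
now 2.4 [ 0.5196 -0.2549  0.3007] yaw -22.39 q [ 24.  25.  -4. 104.   2.  51. -93.] F [ 0.28  0.59 -0.11]
shift [-0.     -0.0004  0.1177] turn [0.   0.   0.28]
```

>>> carry_out(
  moves=[
    [[0,-0.0005,0.025],[0,0,0.3]],
    [[0,0,0.035],[0,0,0]],
    [[0,0,0.03],[0,0,0]],
    [[0,0,0.015],[0,0,0]],
    [[0,0,0.008],[0,0,0]],
    [[0,0,0.005],[0,0,0]],
    [[0,0,0],[0,0,0]],
  ],
)

```text
clock: 3.28
ee_pos: [0.5202, -0.2543, 0.1831]
orientation: [[0.922, -0.387, 0.001], [-0.387, -0.922, -0.0], [0.001, 0.0, -1.0]]
contact_force: [0.2, 0.3, 0.9]
opening: 0.0856
finger_force: 0.0
```

>>> carry_out(
  moves=[
    [[0,0,0],[0,0,0]],
    [[0,0,0],[0,0,0]],
    [[0,0,0],[0,0,0]],
    [[0,0,0],[0,0,0]],
    [[0,0,0],[0,0,0]],
    [[0,0,0],[0,0,0]],
    [[0,0,0],[0,0,0]],
    [[0,0,0],[0,0,0]],
  ],
  gripper=0,
)

```text
clock: 4.28
ee_pos: [0.5202, -0.2541, 0.1829]
orientation: [[0.922, -0.387, 0.0], [-0.387, -0.922, -0.0], [0.0, -0.0, -1.0]]
contact_force: [0.1, 0.2, 5.3]
opening: 0.0091
finger_force: 59.6
```

>>> carry_out(
  moves=[
    [[0,0,-0.01],[0,0,0]],
    [[0,0,-0.02],[0,0,0]],
    [[0,0,-0.035],[0,0,0]],
    [[0,0,-0.04],[0,0,0]],
    [[0,0,-0.03],[0,0,0]],
    [[-0.005,-0.014,-0.025],[0,0,0]],
    [[-0.01,-0.028,0],[0,0,0]],
    [[-0.016,-0.044,0],[0,0,0]],
  ],
)

```text
clock: 5.28
ee_pos: [0.5242, -0.1634, 0.343]
orientation: [[0.921, -0.39, 0.0], [-0.39, -0.921, -0.001], [0.0, 0.001, -1.0]]
contact_force: [0.9, 0.8, -2.8]
opening: 0.0091
finger_force: 58.6
```

>>> carry_out(
  moves=[
    [[-0.016,-0.044,0],[0,0,0]],
    [[-0.016,-0.044,0],[0,0,0]],
    [[-0.016,-0.044,0],[0,0,0]],
    [[-0.016,-0.044,0],[0,0,0]],
    [[-0.016,-0.044,0],[0,0,0]],
    [[-0.01,-0.028,0],[0,0,-4]],
    [[-0.006,-0.016,0],[0,0,-8]],
    [[0,0,0],[0,0,-10]],
  ],
)

```text
clock: 6.28
ee_pos: [0.5371, 0.119, 0.3425]
orientation: [[1.0, -0.003, -0.001], [-0.003, -1.0, -0.0], [-0.001, 0.0, -1.0]]
contact_force: [0.3, -0.3, -3.6]
opening: 0.0096
finger_force: 58.6
```

>>> carry_out(
  moves=[
    [[0,0,0],[0,0,-10]],
    [[0,0,0],[0,0,-10]],
    [[0,0,0],[0,0,-10]],
    [[0,0,0],[0,0,-10]],
    [[0,0,0],[0,0,-10]],
    [[0,0,0.01],[0,0,-10]],
    [[0,0,0.015],[0,0,-9]],
    [[0,0,0.01],[0,0,-5]],
  ],
)

```text
clock: 7.28
ee_pos: [0.5373, 0.1166, 0.3068]
orientation: [[0.284, 0.959, -0.001], [0.959, -0.284, -0.001], [-0.001, -0.001, -1.0]]
contact_force: [0.3, -0.5, -3.1]
opening: 0.0094
finger_force: 58.6
```

>>> carry_out(
  moves=[
    [[0,0,0.005],[0,0,-3]],
    [[0,0,0],[0,0,0]],
    [[0,0,0],[0,0,0]],
  ],
)

```text
clock: 7.65
ee_pos: [0.5375, 0.1173, 0.3028]
orientation: [[0.239, 0.971, -0.0], [0.971, -0.239, -0.0], [-0.0, 0.0, -1.0]]
contact_force: [-0.2, -0.1, -2.8]
opening: 0.0095
finger_force: 58.6
```

```bash
python3 - <<'E'
from h import *
cap('wrist','w3.png'); to([.538,.118,.3],76.1)
E
```

```text
now 7.7 [0.5375 0.1175 0.3029] yaw 76.18 q [  7.  26. -31. 107.  17.  52. -46.] F [ 0.3  -0.29 -2.77]
shift [0.0006 0.0004 0.0029] turn [0.02 0.01 0.08]
```

View pics/w3.png

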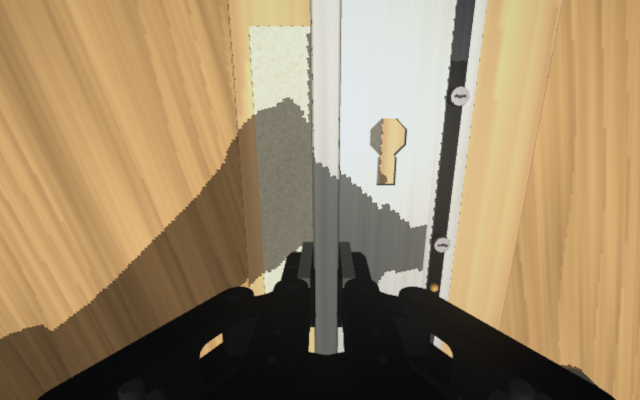

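The wrist view shows the screw heads at (460,97) and (442.5,245). The fence's +y keyhole round end is at (388.5,137.5), and the wall is parallel to tool x.

```bash
python3 - <<'E'
from h import *
a=cap('wrist'); o=status.observe(); E=o['orientation']; p=o['ee_pos']
im=cv2.cvtColor(np.ascontiguousarray(a['pixels']),cv2.COLOR_RGB2GRAY)
T=lambda w:(w-p)@E
s=onplane(a,[(460,97),(442.5,245)],.028); k=onplane(a,[(388.5,137.5)],p[2]-.183+.004)
d=s[0]-s[1]; print('screws',s.round(4).tolist(),np.linalg.norm(d).round(4),'yaw',np.degrees(np.arctan2(d[1],d[0])).round(2))
print('tool coords: screws',T(s).round(4).tolist(),'key',T(k).round(4))
for n in ((460,97),(442,245)):
    r=im[n[1]-18:n[1]+18,n[0]-18:n[0]+18]
    print(cv2.HoughCircles(cv2.resize(r,None,fx=6,fy=6,interpolation=cv2.INTER_CUBIC),cv2.HOUGH_GRADIENT,1,100,param1=150,param2=15,minRadius=35,maxRadius=75)/6+[n[0]-18,n[1]-18,0])
yaw=np.degrees(np.arctan2(d[1],d[0])); m=s.mean(0); x=np.array([np.sin(np.radians(yaw)),-np.cos(np.radians(yaw)),0])
for z in (.03,.0):pass
t=m-.029*x; to([t[0],t[1],.183+.018+.03],yaw)
E
```

```text
screws [[0.6531, 0.1711, 0.028], [0.6243, 0.0553, 0.028]] 0.1193 yaw 75.99
tool coords: screws [[0.0796, 0.0994, 0.2751], [-0.0397, 0.099, 0.2751]] key [[0.059  0.0293 0.179 ]]
[[[459.91666603  97.08333397   9.28333378]]]
[[[441.58333397 245.58333397   7.3499999 ]]]
now 7.75 [0.5374 0.1176 0.303 ] yaw 76.19 q [  7.  26. -31. 107.  17.  52. -46.] F [-0.53 -0.53 -3.45]
shift [0.02   0.0703 0.072 ] turn [0.03 0.   0.2 ]
```

>>> carry_out(
  moves=[
    [[0.005,0.015,0],[0,0,0.1]],
    [[0.008,0.028,0],[0,0,0]],
    [[0.005,0.02,0.01],[0,0,0]],
    [[0.0027,0.0072,0.025],[0,0,0]],
    [[0,0,0.025],[0,0,0]],
    [[0,0,0.015],[0,0,0]],
    [[0,0,0.005],[0,0,0]],
    [[0,0,0],[0,0,0]],
  ],
)

```text
clock: 8.75
ee_pos: [0.6106, 0.1211, 0.2231]
orientation: [[0.24, 0.971, 0.0], [0.971, -0.24, 0.0], [0.0, 0.0, -1.0]]
contact_force: [0.1, -0.3, -2.4]
opening: 0.0094
finger_force: 58.7
```

```bash
python3 - <<'E'
from h import *
a=cap('wrist','w4.png'); to([.6105,.1198,.223],76.1)
E
```

```text
now 8.8 [0.6107 0.1212 0.2235] yaw 76.11 q [  3.  38. -27.  99.  22.  48. -48.] F [ 0.56  0.66 -2.57]
shift [-0.0014  0.0001  0.0005] turn [ 0.06 -0.03  0.01]
```

View pics/w4.png

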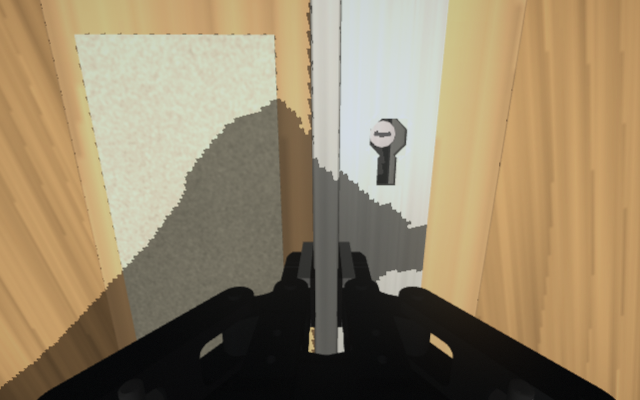

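The head shows through the keyhole at about (382,135), against the hole centre at (388.5,137.5).

```bash
python3 - <<'E'
from h import *
a=cap('wrist'); o=status.observe(); E=o['orientation']; p=o['ee_pos']
im=np.ascontiguousarray(a['pixels']);g=cv2.cvtColor(im,cv2.COLOR_RGB2GRAY)[112:192,360:416]
cv2.imwrite('pics/c4.png',cv2.resize(g,None,fx=7,fy=7,interpolation=cv2.INTER_CUBIC))
T=lambda w:((w-p)@E).round(4)
print(T(onplane(a,[(382,134.5)],.028)),T(onplane(a,[(388.5,137.5)],p[2]-.179)),T(onplane(a,[(388.5,137.5)],p[2]-.183)))
E
```

```text
[[0.0591 0.0289 0.1958]] [[0.0591 0.0291 0.1791]] [[0.0587 0.0298 0.1831]]
```

View pics/c4.png

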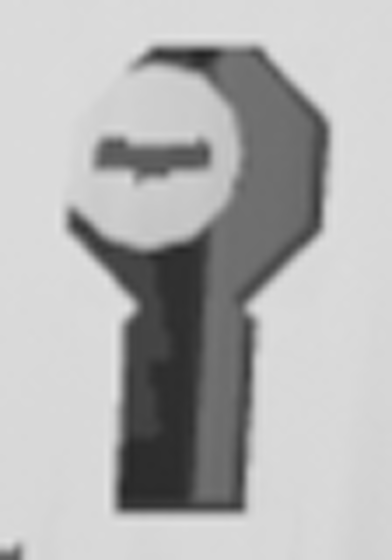

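Hole and head agree to about 0.2 mm. I'll lower slowly by feel.

>>> carry_out(
  moves=[
    [[0,0,0.004],[0,0,0]],
    [[0,0,0.004],[0,0,0]],
    [[0,0,0.003],[0,0,0]],
    [[0,0,0.001],[0,0,0]],
    [[0,0,0.001],[0,0,0]],
    [[0,0,0.001],[0,0,0]],
    [[0,0,0],[0,0,0]],
  ],
)

```text
clock: 9.72
ee_pos: [0.6104, 0.121, 0.2086]
orientation: [[0.24, 0.971, -0.0], [0.971, -0.24, -0.0], [-0.0, -0.0, -1.0]]
contact_force: [-0.5, -1.1, -3.4]
opening: 0.0091
finger_force: 58.7
```

>>> carry_out(
  moves=[
    [[0,0,0.001],[0,0,0]],
    [[0,0,0.001],[0,0,0]],
    [[0,0,0],[0,0,0]],
  ],
)

```text
clock: 10.1
ee_pos: [0.6105, 0.1211, 0.2067]
orientation: [[0.24, 0.971, 0.0], [0.971, -0.24, 0.0], [0.0, 0.0, -1.0]]
contact_force: [-0.6, 0.5, -2.0]
opening: 0.009
finger_force: 58.9
```

>>> carry_out(
  moves=[
    [[0,0,0.001],[0,0,0]],
    [[0,0,0.001],[0,0,0]],
    [[0,0,0.001],[0,0,0]],
    [[0,0,0],[0,0,0]],
  ],
)

```text
clock: 10.6
ee_pos: [0.6105, 0.121, 0.2037]
orientation: [[0.24, 0.971, 0.0], [0.971, -0.24, 0.0], [0.0, 0.0, -1.0]]
contact_force: [0.2, 0.1, -1.2]
opening: 0.0091
finger_force: 59.0
```

>>> carry_out(
  moves=[
    [[0,0,0.001],[0,0,0]],
    [[0,0,0.0005],[0,0,0]],
    [[0,0,0],[0,0,0]],
  ],
)

```text
clock: 10.98
ee_pos: [0.6105, 0.121, 0.2022]
orientation: [[0.24, 0.971, 0.0], [0.971, -0.24, -0.0], [0.0, 0.0, -1.0]]
contact_force: [-0.2, 1.7, -1.4]
opening: 0.009
finger_force: 59.0
```

>>> carry_out(
  moves=[
    [[0,0,0.0005],[0,0,0]],
    [[0,0,0.0003],[0,0,0]],
    [[0,0,0],[0,0,0]],
  ],
)

```text
clock: 11.35
ee_pos: [0.6104, 0.1211, 0.2014]
orientation: [[0.24, 0.971, 0.0], [0.971, -0.24, -0.0], [-0.0, 0.0, -1.0]]
contact_force: [-0.7, -1.0, -1.0]
opening: 0.0091
finger_force: 59.0
```

>>> carry_out(
  moves=[
    [[0.001,0,0],[0,0,0]],
    [[0.0015,0,0],[0,0,0]],
    [[0.0015,0,0],[0,0,0]],
    [[0.001,0,0],[0,0,0]],
    [[0,0,0],[0,0,0]],
  ],
)

```text
clock: 11.98
ee_pos: [0.6116, 0.1261, 0.2014]
orientation: [[0.24, 0.971, 0.0], [0.971, -0.24, 0.0], [0.0, 0.0, -1.0]]
contact_force: [-0.2, -0.2, -2.0]
opening: 0.0093
finger_force: 59.1
```

>>> carry_out(
  moves=[
    [[0.0015,0,0],[0,0,0]],
    [[0.0015,0,0],[0,0,0]],
    [[0.0015,0,0],[0,0,0]],
    [[0.0015,0,0],[0,0,0]],
    [[0,0,0],[0,0,0]],
  ],
)

```text
clock: 12.6
ee_pos: [0.6131, 0.1321, 0.2014]
orientation: [[0.24, 0.971, 0.0], [0.971, -0.24, 0.001], [0.001, 0.0, -1.0]]
contact_force: [-0.2, 0.7, -0.8]
opening: 0.0089
finger_force: 59.1
```

>>> carry_out(
  moves=[
    [[0.0015,0,0],[0,0,0]],
    [[0.0015,0,0],[0,0,0]],
    [[0.0015,0,0],[0,0,0]],
    [[0.0015,0,0],[0,0,0]],
    [[0,0,0],[0,0,0]],
  ],
)

```text
clock: 13.22
ee_pos: [0.6146, 0.1384, 0.2015]
orientation: [[0.239, 0.971, 0.001], [0.971, -0.239, 0.001], [0.001, 0.0, -1.0]]
contact_force: [0.4, 2.0, -1.8]
opening: 0.0093
finger_force: 59.0
```

>>> carry_out(
  moves=[
    [[0.0007,0,0],[0,0,0]],
    [[0.0007,0,0],[0,0,0]],
    [[0,0,0],[0,0,0]],
  ],
)

```text
clock: 13.6
ee_pos: [0.6148, 0.139, 0.2012]
orientation: [[0.24, 0.971, -0.0], [0.971, -0.24, 0.0], [0.0, -0.0, -1.0]]
contact_force: [-0.2, 1.4, -3.0]
opening: 0.0088
finger_force: 58.7
```

>>> carry_out(
  moves=[
    [[0.0005,0,0],[0,0,0]],
    [[0.0004,0,0],[0,0,0]],
    [[0,0,0],[0,0,0]],
  ],
)

```text
clock: 13.98
ee_pos: [0.615, 0.1394, 0.2012]
orientation: [[0.24, 0.971, -0.0], [0.971, -0.24, -0.001], [-0.001, -0.0, -1.0]]
contact_force: [-0.6, 0.3, -3.8]
opening: 0.0086
finger_force: 58.7
```

>>> carry_out(
  moves=[
    [[0.0004,0,0],[0,0,0]],
    [[0,0,0],[0,0,0]],
  ],
)

```text
clock: 14.22
ee_pos: [0.6152, 0.14, 0.2014]
orientation: [[0.24, 0.971, -0.0], [0.971, -0.24, -0.0], [-0.0, -0.0, -1.0]]
contact_force: [0.2, 0.0, -2.2]
opening: 0.0095
finger_force: 58.7
```

>>> carry_out(
  moves=[
    [[0.0004,0,0],[0,0,0]],
    [[0,0,0],[0,0,0]],
  ],
)

```text
clock: 14.48
ee_pos: [0.6153, 0.1406, 0.2014]
orientation: [[0.24, 0.971, -0.0], [0.971, -0.24, -0.0], [-0.0, 0.0, -1.0]]
contact_force: [-1.0, -0.7, -3.1]
opening: 0.0092
finger_force: 58.7
```

>>> carry_out(
  moves=[
    [[0.0003,0,0],[0,0,0]],
    [[0,0,0],[0,0,0]],
  ],
)

```text
clock: 14.72
ee_pos: [0.6153, 0.1408, 0.2014]
orientation: [[0.24, 0.971, -0.0], [0.971, -0.24, -0.0], [-0.0, -0.0, -1.0]]
contact_force: [0.6, 0.7, -3.7]
opening: 0.0094
finger_force: 58.7
```

>>> carry_out(
  moves=[
    [[0.0003,0,0],[0,0,0]],
    [[0,0,0],[0,0,0]],
  ],
)

```text
clock: 14.98
ee_pos: [0.6154, 0.141, 0.2014]
orientation: [[0.24, 0.971, -0.0], [0.971, -0.24, -0.0], [-0.0, -0.0, -1.0]]
contact_force: [-0.1, -0.4, -2.8]
opening: 0.0094
finger_force: 58.7
```

>>> carry_out(
  moves=[
    [[0.0004,0,0],[0,0,0]],
    [[0,0,0],[0,0,0]],
  ],
)

```text
clock: 15.22
ee_pos: [0.6155, 0.1411, 0.2013]
orientation: [[0.24, 0.971, -0.0], [0.971, -0.24, -0.001], [-0.001, -0.0, -1.0]]
contact_force: [0.2, -1.8, -3.3]
opening: 0.0092
finger_force: 58.8
```

>>> carry_out(
  moves=[
    [[0.0003,0,0],[0,0,0]],
    [[0,0,0],[0,0,0]],
  ],
)

```text
clock: 15.48
ee_pos: [0.6155, 0.1412, 0.2013]
orientation: [[0.24, 0.971, -0.0], [0.971, -0.24, -0.001], [-0.001, -0.0, -1.0]]
contact_force: [-0.0, -4.0, -2.7]
opening: 0.0092
finger_force: 58.8
```

>>> carry_out(
  moves=[
    [[0.0003,0,0],[0,0,0]],
    [[0,0,0],[0,0,0]],
  ],
)

```text
clock: 15.72
ee_pos: [0.6156, 0.1413, 0.2012]
orientation: [[0.241, 0.971, -0.001], [0.971, -0.241, -0.001], [-0.001, -0.0, -1.0]]
contact_force: [-1.7, -5.7, -1.9]
opening: 0.0093
finger_force: 58.9
```

It has met the end stop, and the plunger's upward push has gone. Releasing.

>>> carry_out(
  moves=[
    [[0,0,0],[0,0,0]],
    [[0,0,0],[0,0,0]],
    [[0,0,0],[0,0,0]],
    [[0,0,0],[0,0,0]],
    [[0,0,0],[0,0,0]],
    [[0,0,0],[0,0,0]],
  ],
  gripper=60,
)

```text
clock: 16.48
ee_pos: [0.6156, 0.1421, 0.2014]
orientation: [[0.24, 0.971, -0.0], [0.971, -0.24, -0.0], [-0.0, -0.0, -1.0]]
contact_force: [-0.1, 0.4, -0.4]
opening: 0.0509
finger_force: 0.0
```

>>> carry_out(
  moves=[
    [[0,0,-0.01],[0,0,0]],
    [[0,0,-0.02],[0,0,0]],
    [[0,0,-0.03],[0,0,0]],
    [[0,0,-0.04],[0,0,0]],
    [[0,0,-0.04],[0,0,0]],
    [[0,0,-0.02],[0,0,0]],
    [[0,0,-0.01],[0,0,0]],
    [[0,0,0],[0,0,0]],
  ],
)

```text
clock: 17.48
ee_pos: [0.6156, 0.142, 0.3713]
orientation: [[0.24, 0.971, -0.0], [0.971, -0.24, -0.0], [-0.0, 0.0, -1.0]]
contact_force: [-0.7, 0.3, -0.9]
opening: 0.0512
finger_force: 0.0
```

```bash
python3 - <<'E'
from h import *
a=cap('wrist','w5.png'); to([.6,.1,.3],76.1)
E
```

```text
now 17.525 [0.6154 0.1419 0.3704] yaw 76.11 q [  4.  29. -31.  91.  16.  64. -44.] F [-0.05  0.13 -0.58]
shift [-0.0443 -0.0048  0.0704] turn [-0.07  0.04  0.01]
```

View pics/w5.png

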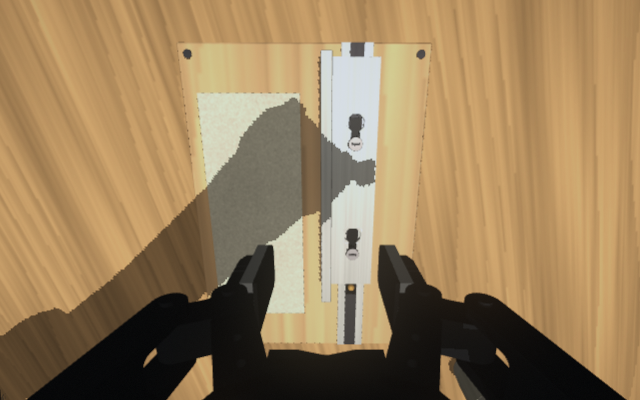

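The wrist view shows both heads at the slot ends, (356,143) and (352,253). The brass plunger is at (350,288), just clear of the fence's -y end at row 284. I'll check the gaps once numerically and zoom in.

```bash
python3 - <<'E'
from h import *
a=cap('wrist'); im=np.ascontiguousarray(a['pixels'])
cv2.imwrite('pics/c5.png',cv2.resize(im[225:300,315:395,::-1],None,fx=7,fy=7,interpolation=cv2.INTER_CUBIC))
g=cv2.cvtColor(im,cv2.COLOR_RGB2GRAY); print(g[278:294,350].tolist(), g[278:294,366].tolist())
o=status.observe()
T=lambda p,z:((onplane(a,p,z)-o['ee_pos'])@o['orientation']).round(4)[:, :2].tolist()
print('screws',T([(356,143.5),(352.3,253)],.028),'edge',T([(350,284)],.022),'plunger',T([(350.5,288)],.024))
E
```

```text
[193, 193, 193, 193, 193, 176, 123, 93, 122, 143, 153, 154, 116, 58, 48, 55] [200, 199, 199, 200, 199, 196, 187, 181, 181, 181, 181, 181, 180, 180, 181, 180]
screws [[0.0386, 0.03], [-0.0798, 0.0291]] edge [[-0.1219, 0.0279]] plunger [[-0.1258, 0.0284]]
```

View pics/c5.png

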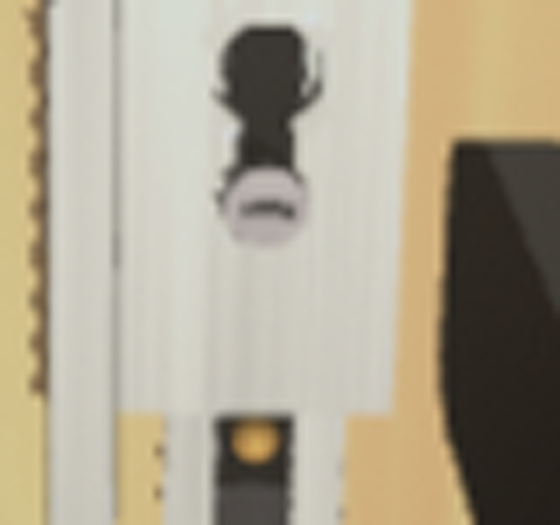

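The gap is close to a pixel's accuracy, so I'll put the camera straight over the plunger for a last check.

>>> carry_out(
  moves=[
    [[-0.01,0.005,0],[0,0,0]],
    [[-0.03,0.005,0],[0,0,0]],
    [[-0.04,0.005,0],[0,0,0]],
    [[-0.04,0.005,0.01],[0,0,0]],
    [[-0.04,0.005,0.02],[0,0,0]],
    [[-0.02,0.003,0.02],[0,0,0]],
    [[-0.01,0,0.01],[0,0,0]],
    [[0,0,0],[0,0,0]],
  ],
)

```text
clock: 18.58
ee_pos: [0.5969, -0.0497, 0.3105]
orientation: [[0.241, 0.971, -0.002], [0.971, -0.241, 0.0], [-0.0, -0.002, -1.0]]
contact_force: [-0.3, -0.3, 0.7]
opening: 0.0513
finger_force: 0.0
```

```bash
python3 - <<'E'
from h import *
a=cap('wrist'); im=np.ascontiguousarray(a['pixels']); o=status.observe()
h=cv2.cvtColor(im,cv2.COLOR_RGB2HSV); E=o['orientation']
# expected plunger place: from screws 45.5 mm farther to -y
P=np.array([.6243,.0553,.024])-.0455*np.array([.2419,.9703,0]); u,v=proj(a,P)[0].round().astype(int); print(u,v,'cam',((-cv2.Rodrigues(a['rvec'])[0].T@a['tvec'])).round(3))
c=im[max(0,v-75):v+25,u-50:u+50]; print(max(0,v-75),u-50)
cv2.imwrite('pics/c6.png',cv2.resize(c[:,:,::-1],None,fx=6,fy=6,interpolation=cv2.INTER_CUBIC))
E
```

```text
328 120 cam [0.614 0.021 0.28 ]
45 278
```

View pics/c6.png

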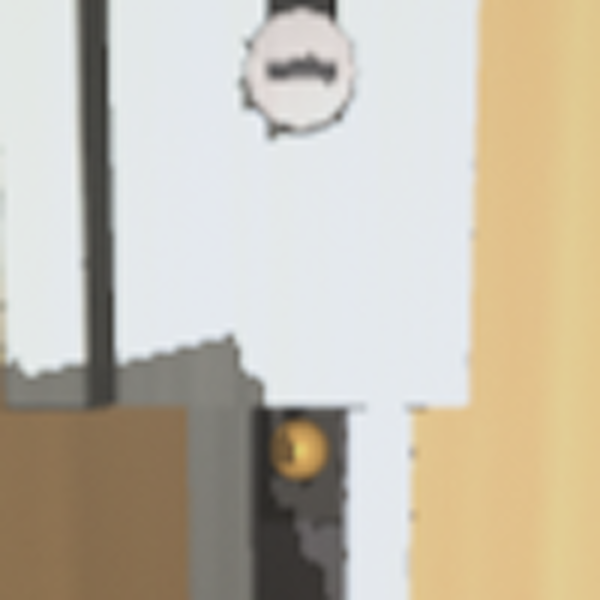

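Seen from above, the pin (300,449) stands clear behind the fence's end (row 407). Its centre is about 5.4 mm from the end, against 5.5 mm expected at home. The robot is touching nothing, so I'm handing in.

```bash
python3 -c "
from cell import ctrl
print(ctrl.close_job())"
```

```text
the job is handed in; nothing more can be done
None
```

The larger fence is on the board and slid fully home, with the plunger up behind its -y end and the gripper clear; contact readings stayed under about 7 N, and I handed the job in about 19 s into the 64 s limit.

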